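# Pull the dust filter plate for inspection

### The arm

A 7-joint arm with a two-finger parallel gripper is mounted at the origin on the work surface. World frame = base frame: x ahead of the robot, y to its left, z up, the work surface at z = 0. Lengths are in m, angles in degrees, forces in N, time in s.
With the tool pointing down it reaches from about 0.4 to 0.85 m from the base axis. Payload 4.5 kg.
Tool frame: the origin (TCP) lies between the finger pads; the fingertips stand 19 mm ahead of it and the grasp point (between the pads) is the TCP; z points along the fingers, y is the direction in which the jaws open and shut (so a half turn about z gives the same grasp; the last joint's range is limited). The gripper opens to 85 mm and grips with 20 to 120 N. Pads are 22 mm wide; open, the fingers measure 114 mm over their backs; the gripper's body (76 mm by 85 mm) begins 54 mm behind the grasp point. The pads swing forward as they close: fully open they stand 13 mm farther back than shut.
Start: joints at [76.307, 39.483, -11.15, 89.685, 9.013, 51.709, -12.324], TCP at [0.168, -0.602, 0.25] pointing down, gripper open.
Joint ranges: [-172.22, 172.22], [-26.19, 119.32], [-84.43, 86.54], [7.71, 146.69], [-57.33, 237.33], [2.42, 119.75], [-152.13, 152.13]. Speed limits (degrees/s): [147.25, 147.25, 180, 180, 180, 180, 180].

### API

Orientations are given as [roll, pitch, yaw] about the fixed x, y, z axes, in that order (R = Rz(yaw) Ry(pitch) Rx(roll)).
In Python, from rig import bot gives the robot as it stands. The module is installed in compiled form; this text tells all that it offers. Calls block until the motion is done:
- bot.reach(position, orientation): joint-space move of the TCP to a pose.
- bot.line_to(position, velocity=0.15, frame=None, guard=None): straight line of the TCP; frame=None keeps the orientation; velocity is the mean speed in m/s. With guard (N) it stops when the force on the tool has changed by that much, and returns True; else False.
- bot.movej(angles): joint-space move.
- bot.open_gripper() and bot.close(): open the fingers fully, or close them until they stop; the grip force is fixed at half the most.
- bot.hold(seconds).
- bot.ik(position, orientation): joint angles nearest the present ones, or None.
- bot.snapshot(name): name is "side" or "top" or "wrist"; returns a dict with "frame" (384x512x3 uint8, blue, green, red), "vertical_fov" (degrees; the focal length in pixels is half the picture's height over the tangent of half this angle, whatever the lens; pixels are square), "cx", "cy" (the principal point, pixels), "dist_coeffs" ([k1, k2, p1, p2, k3] as OpenCV has them; the pictures are not rectified), "extrinsics" (4x4, takes a point from camera to world coordinates). Camera axes: x right, y down, z forward; pixel columns grow to the right and rows downward; lengths in m; the calibration is good to about 2 mm. A picture is of the moment at which its call begins. There is no depth.
A pose or a line that the arm cannot do raises bot.MotionError and nothing moves.
- bot.sign_off(): hands the job in, once; it reports no verdict.
Readings, each from a call of its own:
- bot.current_time(): time.
- bot.current_q(): joint angles.
- bot.current_joint_vel(): joint speeds.
- bot.current_tau(): joint torques, N m.
- bot.current_tool_pos(): TCP position.
- bot.current_tcp_rot(): TCP orientation.
- bot.current_force(): force on the tool from outside, world axes, zero at the start.
- bot.current_torque(): the same for the moment, N m.
- bot.current_opening(): finger opening in m.
Only numpy, scipy, OpenCV 4.12 (cv2) and the standard library are available. Lean on these libraries where they do the work, as an engineer would, in place of code of your own. Each camera call takes 0.05 s, during which the arm holds its last target.

### The job

Loosen the black screw cap on the dust filter housing by turning it anticlockwise about a quarter turn until its steel tongue is clear of the lid flap, then lift the flap by its handle until it stands upright and stays open. Draw the hidden filter plate straight up out of the housing by its tab, carry it over the white tray and hold it there in the gripper, about 10 cm above the middle of the tray, upright, still, and with its width along the tray's long side so that the dust falls in the tray. Finish while still holding the plate there, with the flap left open, and leave the spray bottle, the tub and the wooden slat alone.

Things in the scene. Friction and masses are not known exactly. Their poses are not given: they have to be found in the camera images.
- housing: Grey sheet-metal box fixed to the table, 130 (its x) x 102 (its y) x 112 mm high, walls 4 mm; a 40 mm square column at its +y side carries the cap. Origin: centre of the box's underside; x points from the louvred front (robot side) to the hinge side, z up. Left or right of centre, turned up to 0.3 rad. Inside, side channels 60 mm high, 11 mm wide hold the plate at x = -15 mm.
- cap (a joint): Turn of the captive screw cap, rad: 0 clamped, its dark steel tongue (a grey line on the cap's top runs along it) lying over the flap and blocking it; grows anticlockwise seen from above, stop at 1.75. Starts between 0 and 0.25. The tongue clears the flap at about 1.2; over 1.3 counts as loosened. Stays where left; friction 0.06 N m. The cap does not rise as it turns.
- cap_top (a point): Centre of the top of the black ribbed round cap, on its vertical axis, 165 mm above the table (housing x 0, y +71 mm). Cap 36 mm in diameter (39 over ribs), 40 mm tall; under it the tongue, 14 mm wide, reaching 36 mm from the axis, its top 40 mm below this point. The closed flap's upper face is 46.5 mm below this point, its side edge 20 mm from the axis.
- flap (a joint): Opening angle of the lid flap in rad: 0 closed, 1.57 upright, stop at 1.9. Starts closed. The hinge is stiff: the flap stays at any angle where it is left. Lifting needs about 2 to 3 N at the handle.
- flap_handle (a point): Middle of the flap's black bridge handle: a round bar 12 mm thick and 70 mm long along the housing's y, 40 mm above the flap's upper face, on a post at each end. Closed, it lies 118 mm in front of the hinge line and 46 mm above it; it swings on a circle about the hinge, and its frame turns with the flap.
- flap_hinge (a point): Middle of the hinge line, at the upper rear edge of the housing, 112.5 mm above the table, 65 mm behind the housing's origin. The hinge axis is along the housing's y. The flap is a steel sheet 130 x 102 x 6 mm; as it opens its front edge goes up and over to the rear.
- plate: The filter plate, hidden upright in the housing under the flap: aluminium frame with wire mesh, 90 mm wide (its y), 8 mm thick (its x), 75 mm tall, with a plastic tab on its top edge; 104 mm tall in all; 84 to 168 g. Origin at the middle of its lower edge, which starts 4 mm above the table on the housing's floor; z up; its axes start parallel to the housing's.
- plate_tab (a point): Middle of the plate's grip tab: 12 mm thick (plate x), 34 mm wide (plate y), 29 mm tall, from 75 to 104 mm above the lower edge; this point is 92 mm above the lower edge. The tab's top starts 4 mm below the housing's rim. Take it across its thickness.
- tray: White open tray fixed to the table, 130 mm (its x) by 200 mm (its y, the long side), 25 mm high, walls and floor 4 mm. Origin at the centre of its underside, z up. It stands on the other side of the robot's centre line from the housing, turned up to 0.5 rad.
- sprayer: Bystander: white spray bottle with orange trigger, 72 mm in diameter, 199 mm high, standing to the left. Origin at the centre of its underside. Leave it alone.
- tub: Bystander: white open plastic tub, 92 mm in diameter, 75 mm high, with a wooden stick in it up to 130 mm high, at the far side. Origin at the centre of its underside. Leave it alone.
- slat: Bystander: wooden rolling slat 220 x 28 x 12 mm lying flat at the far right. Origin at the centre of its underside. Leave it alone.
Mind the look-alikes: they are no part of the job. There is more than one size of the housing; the job needs the smaller.

How it is judged (in metres and radians):
On the way, in this order (a step that is already met when the one before it is completed fails the run):
1. the screw cap is loosened (turned past 1.3 rad) while the flap is still shut (value of joint cap above 1.3 rad and value of joint flap below 0.2 rad), for 0.1 s.
2. the flap is swung open past 1.2 rad, the plate still in the housing (value of joint flap above 1.2 rad and z of plate in the frame of housing below 0.05 m), for 0.1 s.
3. the plate is drawn up clear of the housing in the fingers (height (world z) of plate above 0.113 m and contact force between plate and the fingers above 0.5 N), for 0.1 s.
At the end, for the whole second after the job is handed in: Plate held still and upright (0.2 rad) in the fingers, lower edge 60 to 180 mm above the table, within 40 mm of the tray's middle, width within 0.26 rad of its long side, touching neither tray nor housing; flap open (over 1.2 rad), cap still loose (over 1.0 rad) (contact force between plate and the fingers above 0.5 N and horizontal distance between plate and tray below 0.04 m and z of plate in the frame of tray between 0.06 and 0.18 m and angle between plate's own z axis and vertical below 0.2 rad and angle between the y axis of plate and the y axis of tray, either way round below 0.26 rad and linear speed of plate below 0.03 m/s and contact force between plate and tray below 0.1 N and contact force between plate and housing below 0.1 N and value of joint flap above 1.2 rad and value of joint cap above 1 rad); the arm keeps its last pose, push and grip.
It fails at once if the spray bottle is pushed or knocked over (distance of sprayer from where it was at the start of the episode above 0.03 m or angle between sprayer's own z axis and vertical above 0.4 rad).
It fails at once if the tub is pushed or knocked over (distance of tub from where it was at the start of the episode above 0.03 m or angle between tub's own z axis and vertical above 0.4 rad).
It fails at once if the wooden slat is pushed or knocked over (distance of slat from where it was at the start of the episode above 0.03 m or angle between slat's own z axis and vertical above 0.4 rad).
It also fails if it takes over 72 s, if anything falls off the work surface, if the arm or the gripper's body presses on something with over 40 N, if the wrist force passes 120 N, or if a joint passes its speed limit or range.

## Working session

There is one attempt and no reset: what is moved stays moved. The work goes in short steps, each a Python script; the robot and the scene stay as the last script left them, time stands still between calls to the robot, and variables do not carry over. Pictures are saved under pics/ and viewed, and the job is handed in when it is done.

```bash
mkdir -p pics
cat > h.py <<'E'
import numpy as np, cv2, pickle
from rig import bot
def K(s):
    f=s["frame"].shape[0]/2/np.tan(np.radians(s["vertical_fov"])/2)
    return np.array([[f,0,s["cx"]],[0,f,s["cy"]],[0,0,1.]])
def ray(s,px):
    u=cv2.undistortPoints(np.array(px,float).reshape(-1,1,2),K(s),np.array(s["dist_coeffs"],float)).reshape(-1,2)
    T=np.array(s["extrinsics"]); d=np.c_[u,np.ones(len(u))]@T[:3,:3].T
    return T[:3,3],d
def onz(s,px,z):
    o,d=ray(s,px); return o+d*((z-o[2])/d[:,2])[:,None]
def proj(s,P):
    T=np.linalg.inv(np.array(s["extrinsics"])); 
    r,_=cv2.Rodrigues(T[:3,:3]); return cv2.projectPoints(np.array(P,float).reshape(-1,1,3),r,T[:3,3],K(s),np.array(s["dist_coeffs"],float))[0].reshape(-1,2)
def snap(n,name):
    s=bot.snapshot(n); cv2.imwrite(f"pics/{name}.png",s["frame"]); pickle.dump(s,open(f"pics/{name}.pkl","wb")); return s
def load(name): return pickle.load(open(f"pics/{name}.pkl","rb"))
E
python3 - <<'E'
from h import *
for n in ("side","top","wrist"):
    s=snap(n,n+"0"); print(n,s["vertical_fov"],s["cx"],s["cy"],s["dist_coeffs"],np.round(s["extrinsics"],3).tolist())
print(bot.current_tool_pos(),bot.current_tcp_rot(),bot.current_opening(),bot.current_time())
E
```

```text
side 43.074201343952964 255.7948723827056 192.0495673383753 [-0.13948325  0.          0.          0.          0.        ] [[-0.921, -0.256, 0.295, 0.126], [-0.39, 0.621, -0.68, 0.988], [-0.009, -0.741, -0.672, 1.017], [0.0, 0.0, 0.0, 1.0]]
top 48.657200092635875 258.4927064088567 193.0607482478025 [-0.06606899  0.          0.          0.          0.        ] [[0.017, -0.989, 0.147, 0.322], [-1.0, -0.017, 0.001, 0.068], [0.001, -0.147, -0.989, 1.44], [0.0, 0.0, 0.0, 1.0]]
wrist 64.58659255642758 261.8638927948474 194.16986125458453 [-0.06817772  0.          0.          0.          0.        ] [[0.27, -0.927, -0.261, 0.234], [-0.963, -0.26, -0.071, -0.582], [-0.002, 0.271, -0.963, 0.374], [0.0, 0.0, 0.0, 1.0]]
[ 0.16825909 -0.6014685   0.24967285] [-1.79921157e+02  4.75693231e-03  1.56361703e+01] 0.08543352800565962 0.15
```

View pics/side0.png

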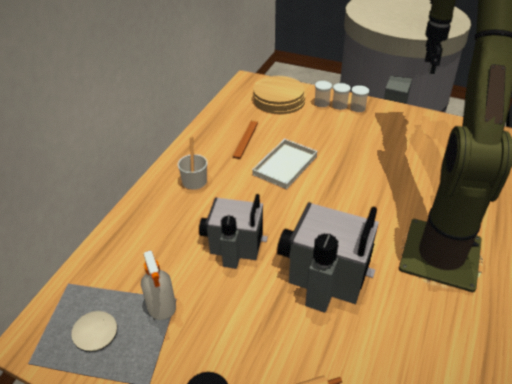

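View pics/top0.png

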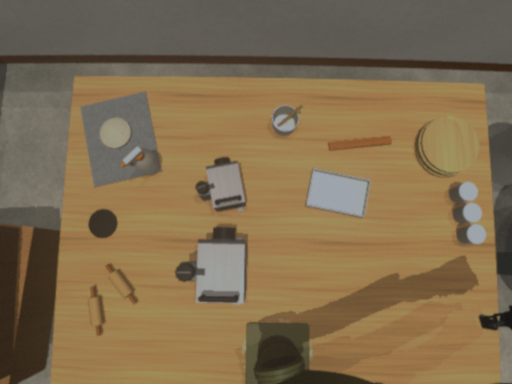

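Top view: the small housing is at (226,185) with its cap at (203,188). The look-alike large housing is at (222,270) with its cap at (186,271). Other dark round items are the disc at (103,223) and the knobs at the rear of both housings. The white tray is at (338,193); the lookalikes for it are the white jars at (470,213). I choose the small housing and will check it in a close crop.

Run:
```python
import cv2,numpy as np
t=cv2.imread("pics/top0.png"); s=cv2.imread("pics/side0.png")
a=cv2.resize(t[150:220,180:260],None,fx=7,fy=7,interpolation=cv2.INTER_CUBIC)
cv2.imwrite("pics/c1.png",a)
b=cv2.resize(s[180:280,190:280],None,fx=6,fy=6,interpolation=cv2.INTER_CUBIC);cv2.imwrite("pics/c2.png",b)
c=cv2.resize(t[160:225,295:380],None,fx=7,fy=7,interpolation=cv2.INTER_CUBIC);cv2.imwrite("pics/c3.png",c)
```

```text
(no output)
```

View pics/c1.png

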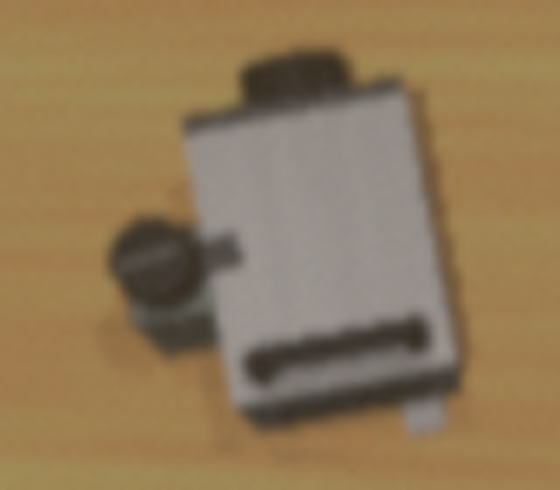

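View pics/c2.png

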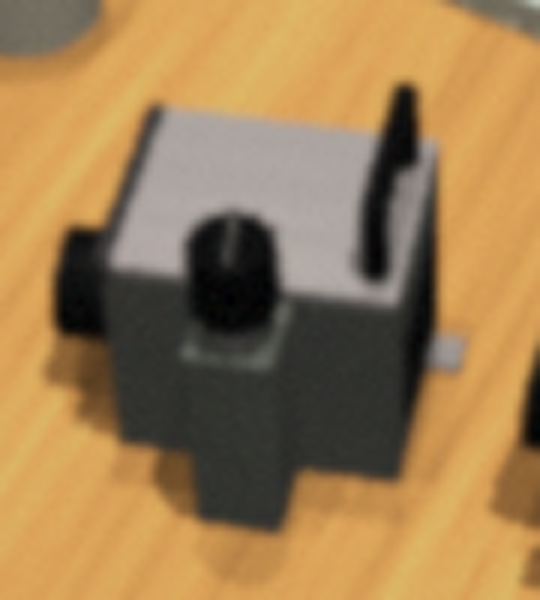

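Run:
```python
from h import *
s=load("top0")
def c(x,y,ox,oy,k=7): return ((x+.5)/k-.5+ox,(y+.5)/k-.5+oy)
P=[c(x,y,180,150) for x,y in [(185,125),(405,85),(460,372),(236,405)]]
W=onz(s,P,0.1185);print(W.round(4)); 
e=[np.linalg.norm(W[i]-W[(i+1)%4]) for i in range(4)];print(np.round(e,3))
m=W.mean(0); print("flapcentre",m.round(4))
for a,b in((2,1),(3,0)):
    d=W[b]-W[a];print(np.degrees(np.arctan2(d[1],d[0])))
for a,b in((2,3),(1,0)):
    d=W[b]-W[a];print(np.degrees(np.arctan2(-d[0],d[1])))
print("cap",onz(s,[c(153,258,180,150)],0.165))
print("handle",onz(s,[c(257,365,180,150),c(422,335,180,150)],0.1585))
# tray by mask
f=s["frame"]; roi=np.zeros(f.shape[:2],np.uint8)
g=cv2.cvtColor(f,cv2.COLOR_BGR2HSV)
m=((g[...,1]<45)&(g[...,2]>100)).astype(np.uint8)*255; m[:, :295]=0;m[:,385:]=0;m[:155]=0;m[225:]=0
cs,_=cv2.findContours(m,0,2);k=max(cs,key=cv2.contourArea);r=cv2.minAreaRect(k);print(r)
B=cv2.boxPoints(r);T=onz(s,B,0.025);print(T.round(3),T.mean(0),[np.linalg.norm(T[i]-T[(i+1)%4]).round(3) for i in range(4)])
for i in range(4):
    d=T[(i+1)%4]-T[i];print(np.degrees(np.arctan2(d[1],d[0])).round(1),end=' ')
print(f[270,222],f[185,225])
```

```text
[[0.5978 0.2374 0.1185]
 [0.618  0.138  0.1185]
 [0.487  0.1102 0.1185]
 [0.4705 0.2101 0.1185]]
[0.101 0.134 0.101 0.13 ]
flapcentre [0.5433 0.1739 0.1185]
11.98190956601462
12.107646884027174
9.421448376988605
11.466970067103
cap [[0.52890629 0.24328633 0.165     ]]
handle [[0.48361138 0.19718871 0.1585    ]
 [0.49798367 0.12576297 0.1585    ]]
((337.94232177734375, 192.78846740722656), (59.81542205810547, 37.654296875), 11.309932708740234)
[[ 0.493 -0.087  0.025]
 [ 0.62  -0.112  0.025]
 [ 0.583 -0.312  0.025]
 [ 0.457 -0.285  0.025]] [ 0.53807535 -0.19906034  0.025     ] [np.float64(0.129), np.float64(0.203), np.float64(0.129), np.float64(0.201)]
-11.2 -100.5 167.6 79.5 [155 159 159] [142 146 153]
```

View pics/c3.png

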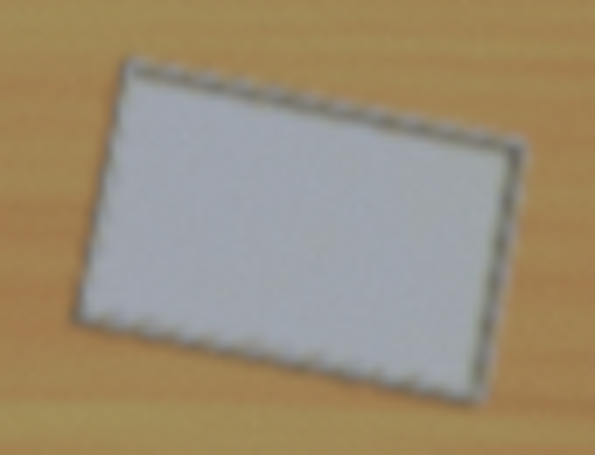

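Run:
```python
from h import *
c=[0.5287,0.2433]
for y in (0,7,10,20,180,187,190,200,-90,-97,83):
    r=[]
    for z in (.30,.15):
        q=bot.ik([*c,z],[180,0,y]); r.append(None if q is None else np.round(q,1).tolist())
    print(y,r)
# plate/tray yaw options & flap handle with tilt
R=lambda t:np.array([[np.cos(t),-np.sin(t)],[np.sin(t),np.cos(t)]])
```

```text
0 [[-22.8, 32.9, -10.9, 93.8, 7.3, 54.0, -126.3], [-36.5, 44.8, 12.6, 103.2, -16.0, 33.8, -104.0]]
7 [[-21.5, 33.0, -13.0, 93.7, 8.7, 54.2, -120.6], [-35.0, 44.5, 10.1, 103.1, -12.8, 33.5, -100.1]]
10 [[-21.0, 33.1, -13.9, 93.7, 9.3, 54.4, -118.2], [-34.4, 44.4, 9.0, 103.1, -11.5, 33.4, -98.4]]
20 [[-19.3, 33.3, -16.9, 93.6, 11.3, 54.8, -110.1], [-32.4, 44.2, 5.4, 102.9, -6.9, 33.2, -92.7]]
180 [[4.1, 44.9, -64.5, 92.4, 42.5, 70.6, 21.1], [-2.4, 51.8, -49.5, 101.3, 49.8, 51.5, 15.4]]
187 [[4.6, 45.5, -66.0, 92.4, 43.4, 71.4, 27.3], [-2.7, 51.6, -48.9, 101.3, 49.3, 51.2, 22.7]]
190 [[4.8, 45.7, -66.6, 92.3, 43.8, 71.8, 29.9], [-2.8, 51.6, -48.7, 101.3, 49.2, 51.1, 25.8]]
200 [[6.3, 48.2, -71.8, 92.3, 47.1, 75.0, 37.0], [5.7, 62.2, -72.0, 100.9, 64.2, 69.2, 24.2]]
-90 [[6.3, 48.2, -71.8, 92.3, 47.1, 75.0, 107.0], [5.7, 62.2, -72.0, 100.9, 64.2, 69.2, 94.2]]
-97 [[6.3, 48.2, -71.8, 92.3, 47.1, 75.0, 100.0], [5.7, 62.2, -72.0, 100.9, 64.2, 69.2, 87.2]]
83 [[-7.5, 36.5, -38.2, 93.0, 25.3, 59.4, -60.3], [-19.0, 44.7, -17.8, 102.2, 21.2, 36.4, -56.1]]
```

View pics/wrist0.png

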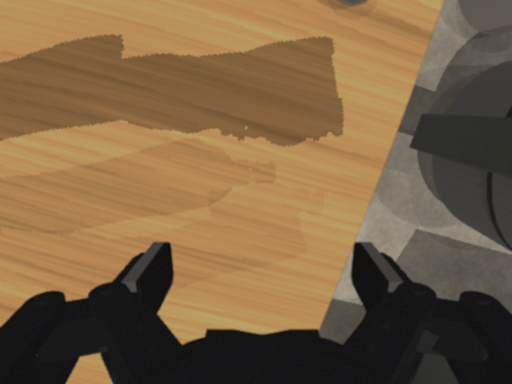

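Run:
```python
from h import *
c=[0.5287,0.2433]
print(bot.reach([*c,.27],[180,0,7])); print(bot.current_time(),bot.current_q())
s=snap("wrist","w1"); print(np.round(s["extrinsics"],3))
```

```text
False
3.3667 [ -25.17144379   34.65572831   -6.73775384   96.17307465    5.07985174
   49.47564144 -117.12691573]
[[ 0.12  -0.956 -0.269  0.597]
 [-0.993 -0.116 -0.033  0.252]
 [ 0.001  0.271 -0.963  0.394]
 [ 0.     0.     0.     1.   ]]
```

View pics/w1.png

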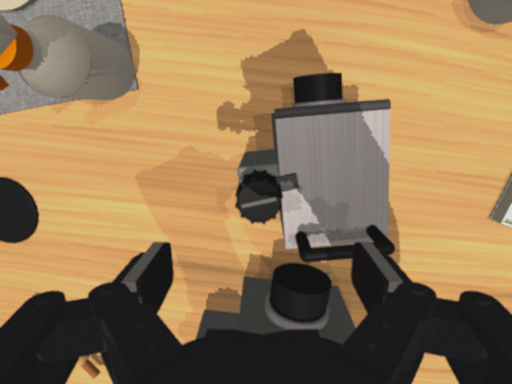

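Run:
```python
from h import *
s=load("w1")
print("tcp", bot.current_tool_pos(), "proj captop pred", proj(s,[[.5287,.2433,.165],bot.current_tool_pos()]))
f=s["frame"]; cv2.imwrite("pics/c4.png",cv2.resize(f[90:270,225:405],None,fx=3.3,fy=3.3,interpolation=cv2.INTER_CUBIC))
print("cap",onz(s,[[259,196]],.165))
P=onz(s,[[275,114],[389,105],[388,245],[287,247]],.1185);print(P)
print("handle",onz(s,[[303,243],[383,236]],.1585))
```

```text
tcp [0.52911726 0.24238953 0.26995363] proj captop pred [[261.85955228 199.54736334]
 [264.08777564 264.95364408]]
cap [[0.53131762 0.24588041 0.165     ]]
[[0.59441795 0.23957095 0.1185    ]
 [0.61519122 0.14021022 0.1185    ]
 [0.48267944 0.11000558 0.1185    ]
 [0.46893516 0.21083553 0.1185    ]]
handle [[0.4927852  0.20382148 0.1585    ]
 [0.50697799 0.13692124 0.1585    ]]
```

View pics/c4.png

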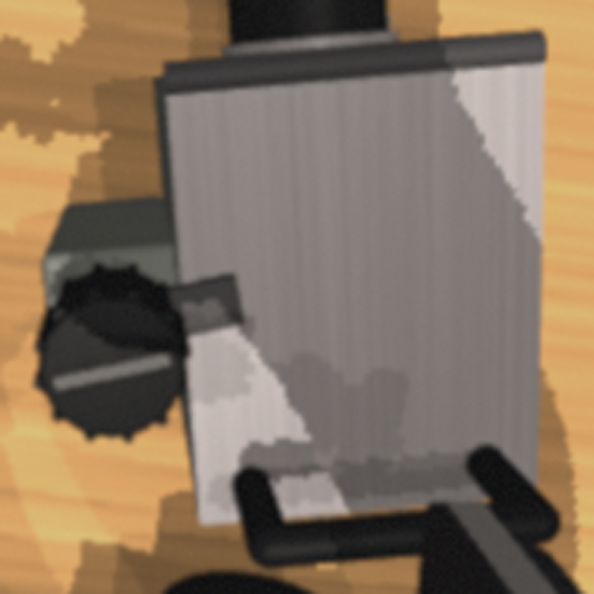

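Run:
```python
from h import *
s=load("w1");print(onz(s,[[259,202]],.165),onz(s,[[305.3,255],[388.6,247.6]],.1585))
c=[0.5284,0.2441]
print(bot.line_to([*c,.19],velocity=.15)); 
print(bot.line_to([*c,.153],velocity=.08,guard=8)); print(bot.current_tool_pos(),bot.current_force())
bot.close(); print(bot.current_opening(),bot.current_tool_pos(),bot.current_force(),bot.current_torque(),bot.current_q(),bot.current_time())
s=snap("wrist","w2")
s=snap("side","s2")
```

```text
[[0.52642026 0.24529878 0.165     ]] [[0.48189973 0.20005407 0.1585    ]
 [0.49692263 0.12943369 0.1585    ]]
False
False
[0.52860567 0.24423322 0.15316032] [ 0.12902792  0.0793253  -0.17098178]
0.03424600799063625 [0.52854806 0.24476459 0.15367781] [-0.2758562   1.31508874  4.89813072] [ 0.11896443  0.30922021 -0.05733923] [ -26.06547053   43.60593948   -5.6824968   102.43819987    6.91865534
   34.21923428 -118.89584141] 5.2333
```

View pics/w2.png

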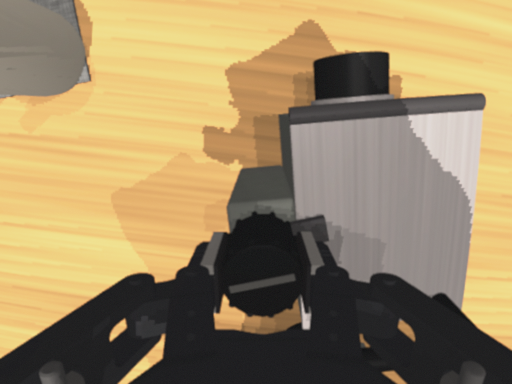

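View pics/s2.png

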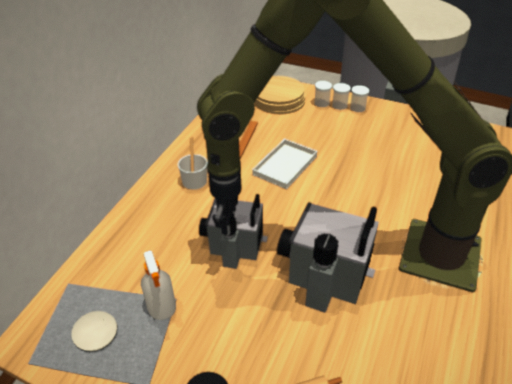

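Run:
```python
from h import *
q=np.array(bot.current_q()); 
for d in (30,60,84):
    p=q.copy(); p[6]+=d; bot.movej(list(p)); print(bot.current_opening(),bot.current_tool_pos(),bot.current_tcp_rot(),bot.current_force(),bot.current_torque(),bot.current_time())
snap("wrist","w3")
```

```text
0.03454479529346262 [0.52827484 0.24551529 0.15371318] [-1.79933500e+02 -9.71229062e-02  3.69319504e+01] [-1.20499228  2.43647297  1.49140471] [ 0.42970629  0.30327318 -0.00602587] 5.9
0.034536473180525426 [0.52769458 0.24602252 0.15368238] [-1.79928599e+02 -1.23147413e-01  6.68812473e+01] [-3.92597963  4.77347302  3.09838459] [0.86595274 0.67146044 0.04884416] 6.4667
0.034467643683240234 [0.52708415 0.24614763 0.15369422] [-1.79924830e+02 -1.39082963e-01  9.08950006e+01] [-3.76563149  2.79362921  4.25705286] [0.88965904 0.90211648 0.07271019] 6.95
```

View pics/w3.png

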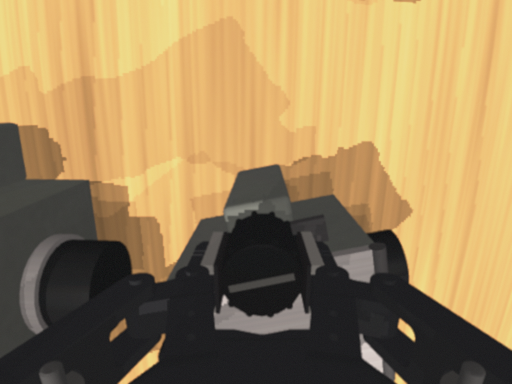

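Run:
```python
from h import *
bot.open_gripper(); p=bot.current_tool_pos(); print(p)
bot.line_to([.528,.245,.26],velocity=.2); print(bot.current_force(),bot.current_time())
snap("wrist","w4"); snap("top","t4")
# IK sweep for handle grasp: jaw along housing x, tilt about housing y
from scipy.spatial.transform import Rotation as R
yaw=12
H=np.array([.5425,.1748]);c,s_=np.cos(np.radians(yaw)),np.sin(np.radians(yaw))
def hw(x,y,z): return np.array([H[0]+c*x-s_*y,H[1]+s_*x+c*y,z])
for base in (90,-90):
  for th,tilt in ((0,0),(20,0),(40,0),(40,15),(50,15),(60,20),(60,30),(70,30)):
    a=np.radians(21.3+th); P=hw(.065-.1266*np.cos(a),0,.1125+.1266*np.sin(a))
    Rm=R.from_euler('z',yaw,degrees=True)*R.from_euler('y',tilt,degrees=True)*R.from_euler('z',base,degrees=True)*R.from_euler('x',180,degrees=True)
    e=Rm.as_euler('xyz',degrees=True); z=Rm.as_matrix()[:,2]
    q=bot.ik(list(P),list(e)); print(base,th,tilt,P.round(3),z.round(2),None if q is None else np.round(q).tolist())
```

```text
[0.52869499 0.24448428 0.15360343]
[-0.27980033 -1.02518508 -0.37378312] 8.2333
90 0 0 [0.491 0.164 0.158] [ 0.  0. -1.] [-19.0, 40.0, -8.0, 113.0, 11.0, 28.0, -22.0]
90 20 0 [0.513 0.169 0.196] [ 0.  0. -1.] [-17.0, 38.0, -9.0, 108.0, 10.0, 36.0, -21.0]
90 40 0 [0.547 0.176 0.224] [ 0.  0. -1.] [-17.0, 38.0, -10.0, 100.0, 9.0, 43.0, -19.0]
90 40 15 [0.547 0.176 0.224] [-0.25 -0.05 -0.97] [-15.0, 44.0, -12.0, 86.0, 5.0, 65.0, -15.0]
90 50 15 [0.566 0.18  0.232] [-0.25 -0.05 -0.97] [-15.0, 45.0, -12.0, 82.0, 5.0, 68.0, -15.0]
90 60 20 [0.587 0.184 0.238] [-0.33 -0.07 -0.94] [-15.0, 50.0, -12.0, 72.0, 5.0, 79.0, -14.0]
90 60 30 [0.587 0.184 0.238] [-0.49 -0.1  -0.87] [-15.0, 56.0, -12.0, 61.0, 4.0, 93.0, -13.0]
90 70 30 [0.609 0.189 0.239] [-0.49 -0.1  -0.87] [-15.0, 58.0, -12.0, 55.0, 4.0, 97.0, -13.0]
-90 0 0 [0.491 0.164 0.158] [-0. -0. -1.] [-43.0, 45.0, 34.0, 114.0, -44.0, 34.0, -147.0]
-90 20 0 [0.513 0.169 0.196] [-0. -0. -1.] [-45.0, 43.0, 38.0, 109.0, -40.0, 42.0, -151.0]
-90 40 0 [0.547 0.176 0.224] [-0. -0. -1.] [-53.0, 53.0, 62.0, 102.0, -54.0, 61.0, -138.0]
-90 40 15 [0.547 0.176 0.224] [-0.25 -0.05 -0.97] [-50.0, 65.0, 75.0, 88.0, -54.0, 88.0, -138.0]
-90 50 15 [0.566 0.18  0.232] [-0.25 -0.05 -0.97] [-49.0, 66.0, 75.0, 84.0, -54.0, 90.0, -140.0]
-90 60 20 [0.587 0.184 0.238] [-0.33 -0.07 -0.94] [-45.0, 68.0, 75.0, 74.0, -53.0, 98.0, -144.0]
-90 60 30 [0.587 0.184 0.238] [-0.49 -0.1  -0.87] [-41.0, 72.0, 75.0, 63.0, -51.0, 110.0, -147.0]
-90 70 30 [0.609 0.189 0.239] [-0.49 -0.1  -0.87] [-39.0, 73.0, 75.0, 57.0, -53.0, 113.0, -150.0]
```

View pics/w4.png

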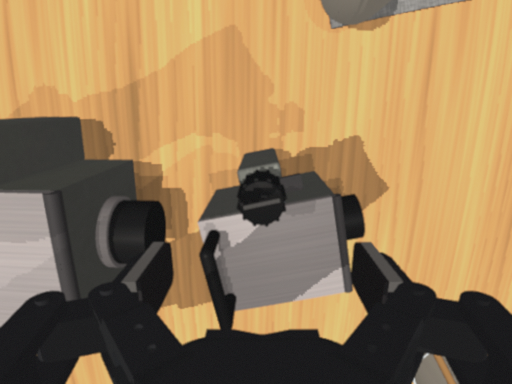

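Run:
```python
from h import *
s=load("top0")
print(onz(s,[[197,240],[246,240],[197,303],[246,303]],.16))
print("knob",onz(s,[[215,228],[235,228]],.1), "bigcap",onz(s,[[186,271]],.23))
```

```text
[[0.36656669 0.25151208 0.16      ]
 [0.36920819 0.10434116 0.16      ]
 [0.18130673 0.24515416 0.16      ]
 [0.18411618 0.10059974 0.16      ]]
knob [[0.40737364 0.20459546 0.1       ]
 [0.40848263 0.14149751 0.1       ]] bigcap [[0.27663457 0.26946187 0.23      ]]
```

```bash
cat >> h.py <<'E'
from scipy.spatial.transform import Rotation as R
YAW=12.; H=np.array([.5425,.1748])
def hw(x,y,z):
    c,s=np.cos(np.radians(YAW)),np.sin(np.radians(YAW)); return np.array([H[0]+c*x-s*y,H[1]+s*x+c*y,z])
def ori(tilt,base=90,yaw=YAW):
    return list((R.from_euler('z',yaw,degrees=True)*R.from_euler('y',tilt,degrees=True)*R.from_euler('z',base,degrees=True)*R.from_euler('x',180,degrees=True)).as_euler('xyz',degrees=True))
def hp(th,r=.1266,a0=21.3):
    a=np.radians(a0+th); return hw(.065-r*np.cos(a),0,.1125+r*np.sin(a))
E
python3 - <<'E'
from h import *
for th,t in ((80,42),(85,45),(90,50)):
    q=bot.ik(list(hp(th)),ori(t)); print(th,t,None if q is None else np.round(q))
P=hp(0); bot.reach([P[0],P[1],.24],ori(0)); print(bot.current_q(),bot.current_time())
print(bot.line_to([P[0],P[1],.159],velocity=.12,guard=8),bot.current_tool_pos(),bot.current_force())
bot.close(); print(bot.current_opening(),bot.current_tool_pos(),bot.current_force(),bot.current_time())
snap("wrist","w5")
E
```

```text
80 42 None
85 45 None
90 50 None
[-17.01074217  32.39428113 -10.19355066 108.9825733    8.56451321
  39.49809532 -20.39277673] 8.7917
False [0.49120174 0.16439056 0.15939167] [ 0.15612878 -0.636841    0.20784916]
0.009815518851193479 [0.49014923 0.16364151 0.15919972] [-2.73244731 -0.71684109  4.81648981] 10.3
```

View pics/w5.png

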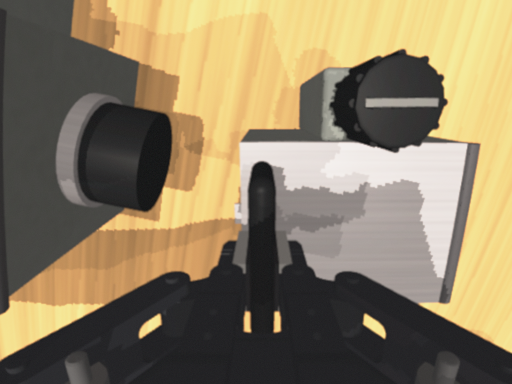

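Run:
```python
from h import *
for th,t in ((70,35),(75,33),(75,36),(80,36),(80,39)):
    q=bot.ik(list(hp(th)),ori(t)); print(th,t,None if q is None else np.round(q))
off=np.array(bot.current_tool_pos())-hp(0); print(off)
off*=.7
for th in range(10,71,10):
    t=max(0,min(30,(th-10)*.6))
    try: g=bot.line_to(list(hp(th)+off),velocity=.07,frame=ori(t),guard=25)
    except bot.MotionError as e: print(th,e); break
    print(th,g,bot.current_tool_pos().round(4) if hasattr(bot.current_tool_pos(),'round') else 0,np.round(bot.current_force(),1),round(bot.current_opening(),4))
    if g: break
print(bot.current_time()); snap("side","s6")
```

```text
70 35 [-15.  61. -14.  49.   5. 105. -14.]
75 33 [-15.  61. -14.  48.   5. 104. -14.]
75 36 [-15.  64. -14.  44.   5. 108. -13.]
80 36 [-15.  65. -14.  40.   5. 111. -13.]
80 39 [-16.  68. -14.  36.   5. 116. -13.]
[-0.00053947 -0.00015753  0.00070307]
10 False [0.4989 0.1655 0.1784] [-3.5  0.5 -0.8] 0.01
20 False [0.5113 0.1682 0.1963] [-4.6  0.1  3.3] 0.0097
30 False [0.5268 0.1715 0.2121] [-6.6 -0.3  4.9] 0.0103
40 False [0.5449 0.1754 0.225 ] [-7.4 -1.3  8.8] 0.0099
50 False [0.5651 0.1797 0.2346] [-5.3 -1.  10.9] 0.0099
60 False [0.5865 0.1844 0.2403] [-4.4 -0.6 12.5] 0.0098
70 False [0.6088 0.1892 0.2428] [-2.9  0.2 15.4] 0.0097
13.6167
```

View pics/s6.png

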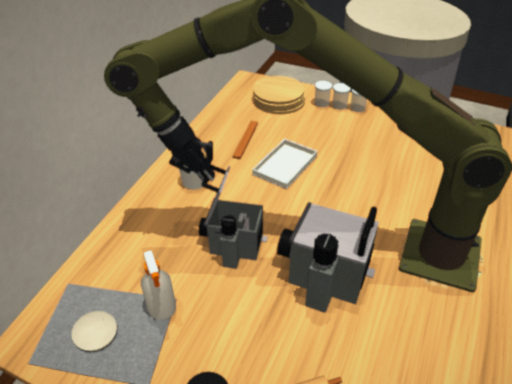

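Run:
```python
from h import *
off=np.array([0,0,.001])
print(bot.line_to(list(hp(80)+off),velocity=.07,frame=ori(37),guard=25),bot.current_tool_pos(),bot.current_force())
bot.open_gripper(); print(bot.current_force())
snap("side","s7a")
p=np.array(bot.current_tool_pos()); z=R.from_euler('xyz',bot.current_tcp_rot(),degrees=True).as_matrix()[:,2]; print(z)
print(bot.line_to(list(p-.06*z),velocity=.15,guard=10),bot.current_tool_pos(),bot.current_time())
snap("side","s7"); snap("top","t7")
```

```text
False [0.63124462 0.19401346 0.2406662 ] [5.41736322e-01 1.04090499e-02 1.42462243e+01]
[ 0.3530512  -0.42797577 -0.84542355]
[-0.58869049 -0.12512096 -0.79861646]Traceback (most recent call last):
  File "<stdin>", line 7, in <module>
rig.MotionError: the arm cannot follow that straight line within its joint ranges
```

Run:
```python
from h import *
p=np.array(bot.current_tool_pos())
for d in ([0,0,.06],[.0,0,.08],[-.02,0,.06]):
  for t in (37,30,25):
    print(d,t,bot.ik(list(p+d),ori(t)) is not None)
try: print(bot.line_to(list(p+[0,0,.05]),velocity=.15,guard=10))
except bot.MotionError as e:
    print(e); print(bot.line_to(list(p+[0,0,.06]),velocity=.15,frame=ori(30),guard=10))
print(bot.current_tool_pos(),bot.current_time())
snap("side","s7"); snap("top","t7")
```

```text
[0, 0, 0.06] 37 True
[0, 0, 0.06] 30 True
[0, 0, 0.06] 25 True
[0.0, 0, 0.08] 37 False
[0.0, 0, 0.08] 30 True
[0.0, 0, 0.08] 25 True
[-0.02, 0, 0.06] 37 True
[-0.02, 0, 0.06] 30 True
[-0.02, 0, 0.06] 25 True
False
[0.63039926 0.19345657 0.28730538] 15.3833
```

View pics/s7.png

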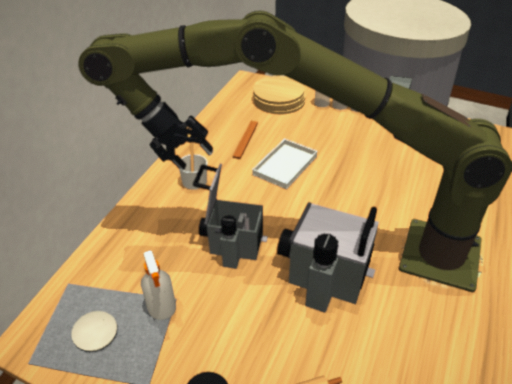

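View pics/s7a.png

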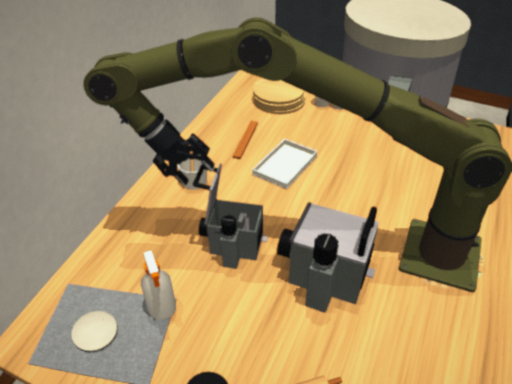

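Run:
```python
from h import *
P=hw(-.01,0,.33); bot.reach(list(P),ori(0)); bot.close(); print(bot.current_time())
bot.line_to(list(hw(-.01,0,.217)),velocity=.2)
print(bot.line_to(list(hw(.064,0,.217)),velocity=.08,guard=18),bot.current_tool_pos(),bot.current_force())
print(bot.line_to(list(hw(.03,0,.217)),velocity=.15))
print(bot.line_to(list(hw(-.015,0,.30)),velocity=.2))
bot.open_gripper();print(bot.current_time())
snap("side","s8"); snap("wrist","w8")
```

```text
17.2583
False [0.60466235 0.1879469  0.21688863] [0.33579255 0.46592285 1.4583706 ]
False
False
20.8333
```

View pics/s8.png

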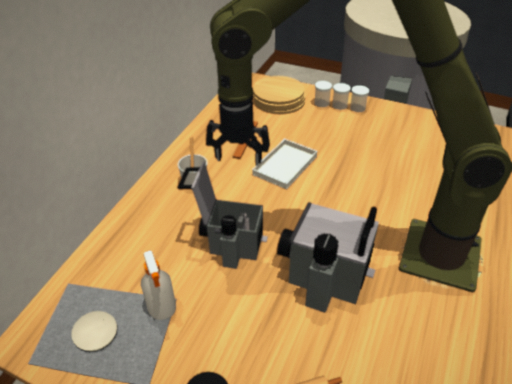

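View pics/w8.png

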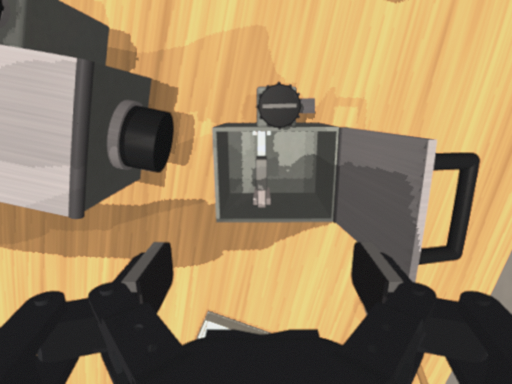

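Run:
```python
from h import *
s=load("w8"); f=s["frame"]
cv2.imwrite("pics/c8.png",cv2.resize(f[80:240,200:350],None,fx=4,fy=4,interpolation=cv2.INTER_CUBIC))
print(proj(s,[hw(-.015,0,.108),hw(-.015,.017,.108),hw(-.015,-.017,.108),hw(-.065,-.051,.112),hw(.065,-.051,.112),hw(-.065,.051,.112),hw(.065,.051,.112)]).round(1))
```

```text
[[261.8 176.8]
 [261.8 161. ]
 [261.8 192.2]
 [216.3 223. ]
 [334.4 223. ]
 [212.4 128.5]
 [340.7 128.7]]
```

View pics/c8.png

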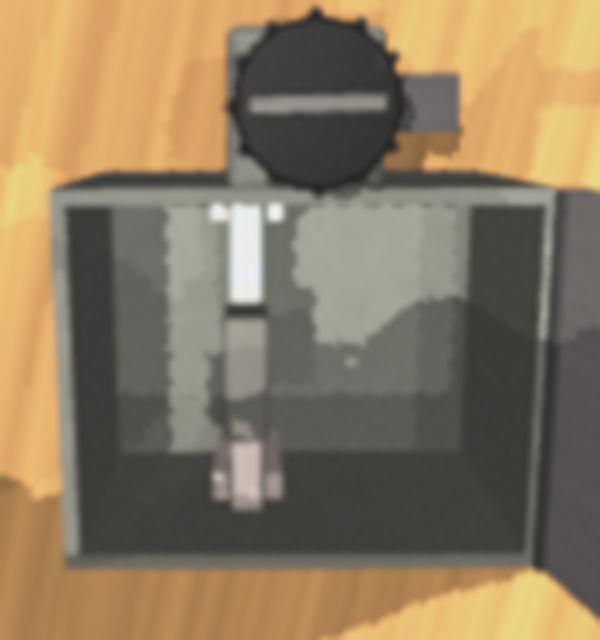

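Run:
```python
from h import *
x=-.0015
bot.line_to(list(hw(x,0,.17)),velocity=.2); print(bot.current_tool_pos()-hw(x,0,.17))
f0=np.array(bot.current_force())
g=bot.line_to(list(hw(x,0,.100)),velocity=.06,guard=6); print(g,bot.current_tool_pos(),np.array(bot.current_force())-f0,bot.current_time())
snap("wrist","w9")
```

```text
[0.00058216 0.00029631 0.00081908]
False [0.54039318 0.17438367 0.09995066] [-3.17334355 -1.25252321  0.1007257 ] 23.05
```

View pics/w9.png

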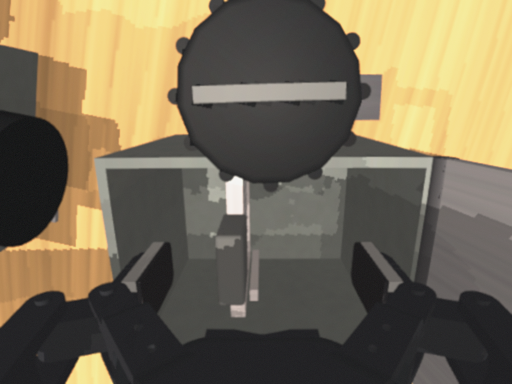

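Run:
```python
from h import *
bot.close(); print(bot.current_opening(),bot.current_tool_pos(),bot.current_force(),bot.current_torque(),bot.current_time())
snap("wrist","w10")
```

```text
0.01085642539062175 [0.53129962 0.17182974 0.09932278] [-15.84485846  -2.22568622  14.81173461] [-0.75721744  4.5097273  -0.00495411] 23.7667
```

View pics/w10.png

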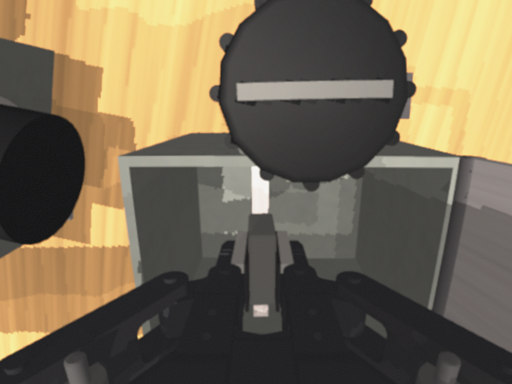

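Run:
```python
from h import *
bot.line_to(list(hw(-.0145,0,.0995)),velocity=.05); print(bot.current_tool_pos(),bot.current_force(),bot.current_opening())
for z in (.14,.20,.265):
    g=bot.line_to(list(hw(-.0145,0,z)),velocity=.08,guard=25); print(z,g,bot.current_tool_pos(),np.round(bot.current_force(),1),bot.current_opening(),bot.current_time())
    if g: break
snap("side","s11")
```

```text
[0.52925865 0.17208867 0.0995823 ] [-0.28431955 -0.35632442 -0.10018517] 0.011171975206851302
0.14 False [0.52831438 0.17174266 0.14002197] [ 0.4  0.9 -2.2] 0.01084499475656657 24.8833
0.2 False [0.52795881 0.17159663 0.19957876] [-1.1  0.2 -1. ] 0.010926062981752917 25.7833
0.265 False [0.52793104 0.17161391 0.26451952] [-0.3 -0.3 -2. ] 0.010865686269285354 26.75
```

View pics/s11.png

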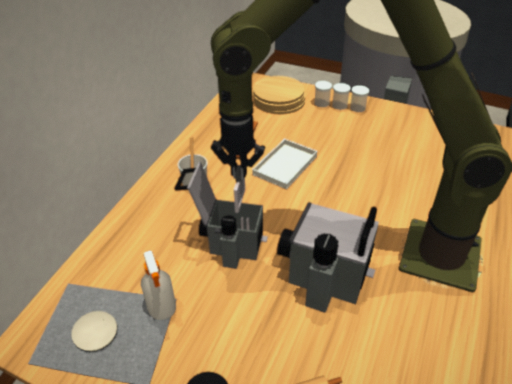

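Run:
```python
from h import *
o=ori(0,90,-11)
print(bot.ik([.538,-.199,.2],o))
try: bot.line_to([.538,-.199,.265],velocity=.2,frame=o)
except bot.MotionError as e: print(e); bot.reach([.538,-.199,.265],o)
bot.line_to([.538,-.199,.198],velocity=.12); bot.hold(.5)
print(bot.current_tool_pos(),bot.current_tcp_rot(),bot.current_opening(),bot.current_force(),bot.current_time())
snap("side","s12");snap("top","t12");s=snap("wrist","w12")
```

```text
[ 19.12677756  39.20921038  -5.81320655 101.89054257   5.81565596
  39.1895931   -0.89738453]
[ 0.53803622 -0.1990202   0.19814066] [1.79986849e+02 2.63429552e-04 7.90004987e+01] 0.010955842526431519 [-0.50569708  0.76424321 -0.97774365] 30.0167
```

View pics/s12.png

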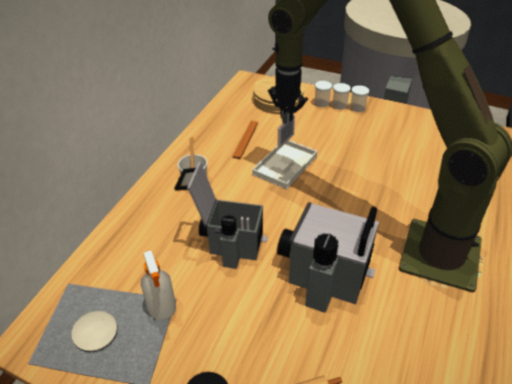

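View pics/w12.png

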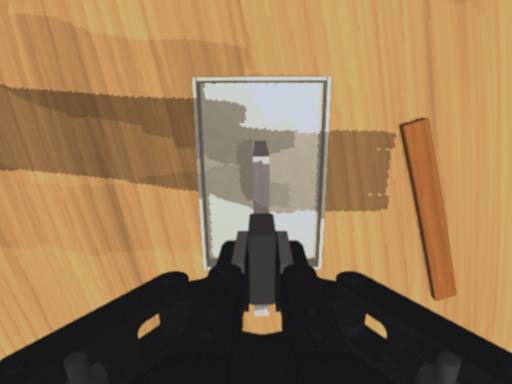

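View pics/t12.png

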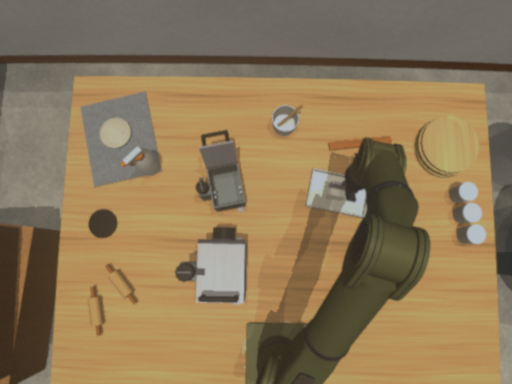

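Run:
```python
from h import *
w=load("w12"); s=load("s12"); T=np.array([.538,-.199]);a=np.radians(-11)
def pl(x,y,z): return [T[0]+np.cos(a)*x-np.sin(a)*y,T[1]+np.sin(a)*x+np.cos(a)*y,.198-.0953+z]
Q=[pl(0,.045,.075),pl(0,.045,0),pl(0,-.045,.075),pl(0,-.045,0)]
print(proj(w,Q).round(1).tolist()); print(proj(s,Q).round(1).tolist())
tc=onz(w,[[193,78],[331,77],[322,268],[206,268]],.025); print(tc.round(3).tolist(), tc.mean(0))
v=[cv2.resize(w["frame"][70:230,190:340],None,fx=2.6,fy=2.6),cv2.resize(s["frame"][90:190,240:330],None,fx=4.16,fy=4.16)]
v[1]=v[1][:416]; v[0]=v[0][:416]; cv2.imwrite("pics/c12.png",np.hstack(v))
```

```text
[[262.6, 162.0], [262.4, 144.5], [262.4, 319.7], [262.3, 257.8]]
[[277.8, 127.1], [277.3, 147.0], [293.0, 113.5], [292.1, 133.1]]
[[0.493, -0.09, 0.025], [0.62, -0.114, 0.025], [0.584, -0.308, 0.025], [0.459, -0.284, 0.025]] [ 0.53885553 -0.19891554  0.025     ]
```

View pics/c12.png

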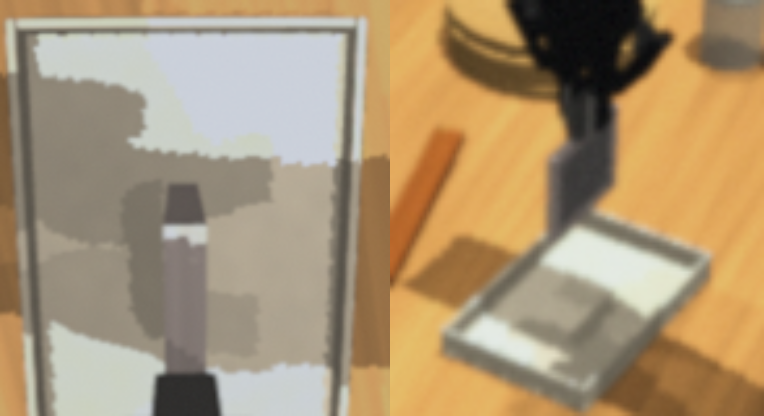

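Run:
```python
from h import *
print(bot.current_opening(),np.abs(bot.current_joint_vel()).max(),bot.current_time()); print(bot.sign_off())
```

```text
0.011232171211971035 0.12569438659242071 30.1667
the job is handed in; nothing more can be done
None
```

I loosened the cap, opened the flap, drew the plate out and handed the job in at about 30 s, with the gripper still holding the plate over the tray. There was no verdict on the result.

**What I did:**
- **Cap:** I turned the cap of the smaller housing 84° anticlockwise. The line on its top then lay along the housing's x axis, which I read as about 1.6 rad, with the tongue clear of the flap.
- **Flap:** I lifted it by the handle to about 80°, then pushed it with closed fingers past upright. It stayed there, at roughly 105° by eye.
- **Plate:** The open fingers did not fit centred on the tab inside the housing. I closed them about 13 mm off centre, and the arm gave way until the tab was gripped. I then centred the gripper and drew the plate straight up and clear.

**Last checks:**
- The gripper is over the measured tray middle, (0.538, -0.199) m, to within 1 mm. A second measurement from the wrist camera gave (0.539, -0.199) m.
- The plate's lower edge is about 103 mm above the table, and its width is within about 1° of the tray's long side.
- The finger opening was steady at 11 mm on the 12 mm tab, and the arm was still.
- The camera pictures show the plate hanging upright. The side view agreed with the predicted plate corner to about 1 px. The wrist view was off by 4 to 6 px, a few millimetres along the plate's width, which is inside the 40 mm allowed.
- In the top picture the flap is still open, and the spray bottle, tub and slat look undisturbed.

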